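# Find the fullest canister at the coffee station

## Robot

A 6-joint arm with a two-finger parallel gripper is mounted at the origin on the work surface. World frame = base frame: x ahead of the robot, y to its left, z up, the work surface at z = 0. Lengths are in m, angles in rad, forces in N, time in s.
With the tool pointing down it reaches from about 0.275 to 0.825 m from the base axis. Payload 4.9 kg.
Tool frame: the origin (TCP) lies at the very end of the fingers, on their centre line; the grasp point (between the pads) lies 19 mm behind it; z points along the fingers, y is the direction in which the jaws open and shut (so a half turn about z gives the same grasp; the last joint's range is limited). The gripper opens to 85 mm and grips with 20 to 120 N. Pads are 22 mm wide; open, the fingers measure 114 mm over their backs; the gripper's body (76 mm by 85 mm) begins 54 mm behind the grasp point. The pads swing forward as they close: fully open they stand 13 mm farther back than shut.
Start: joints at [-1.264, 0.326, -0.193, 1.052, 0, 1.437], TCP at [0.235, -0.497, 0.231] pointing down, gripper open.
Joint ranges: [-2.65, 2.65], [-0.97, 1.79], [-1.3, 1.35], [-1.93, 2.1], [-1.47, 1.37], [-3.14, 3.14]. Speed limits (rad/s): [2.57, 2.57, 3.14, 3.14, 3.14, 3.14].

## Interface

Orientations are given as a unit quaternion [x, y, z, w].
In Python, from station import observe, cams, ctrl gives the robot as it stands. The module is installed in compiled form; this text tells all that it offers.
- The arm moves only by the tool drive_tool, never from a script. Its arguments are lists of equal length, an entry for each row: "travel": the shift along the tool's x, y, z in m, a list of three; "dr": the turn, a rotation vector about the tool's x, y, z in rad, a list of three. A call has 1 to 5 rows; each row is the pose to reach, as a shift and turn from the pose commanded when the call began, along the tool's axes at that moment; what a row does not reach only later rows make up. A row lasts 1/10 s, in which the tool goes at most 50 mm and 8.59 degrees, less where a joint would pass 70% of its speed; a pose out of reach is approached as far as the arm can. A call with a gripper value outside its range is refused whole. "gripper" is the opening, from 0 (shut) to 1 (fully open), set as the call begins (left out, the last holds). The fingers move at their own pace and stop on an object; "force" is the grip in N (left out, the last holds). Time passes only in rows, so rows that repeat a pose let the fingers close. It gives the time, the measured TCP pose, the force and the opening at its end, in the units of the state.
- observe(): the state, without advancing time (a new reading comes with each control period).
- cams.read_camera(name): name is "scene" or "top" or "wrist"; returns (picture, depth): 384x512x3 uint8, blue, green, red; 384x512 float32, m along the optical axis (not along the pixel's ray), 0 where there is no reading.
- cams.camera_params(name): a dict with "mtx" (3x3 intrinsics, pixels), "camera_from_world" (4x4, takes a point from world to camera coordinates). Camera axes: x right, y up, looking along -z (the intrinsics and any distortion apply to the point x, -y, -z); pixel columns grow to the right and rows downward; lengths in m; the calibration is good to about 2 mm. A picture is of the moment at which its call begins: read the wrist's pose just before it. camera_params takes no time and is no camera call; for the wrist camera it gives the pose at the moment of the call.
- ctrl.finish_job(): hands the job in, once; it reports no verdict.
The state is a dict: "time": time; "qpos": joint angles; "qvel": joint speeds; "effort": joint torques, N m; "position": TCP position; "tcp_rot": TCP orientation; "contact_force": force on the tool from outside, world axes, zero at the start; "wrist_torque": the same for the moment, N m; "opening": finger opening in m.
Only numpy, scipy, OpenCV 4.12 (cv2) and the standard library are available. Lean on these libraries where they do the work, as an engineer would, in place of code of your own. Each camera call takes 0.05 s, during which the arm holds its last target.

## Task

Take the wooden cover off the three steel canisters and lay it flat on the free counter, clear of their tray. Then heft the canisters one at a time, left first, then middle, then right, lifting each clear of the tray and setting it back upright in its own well before lifting the next; leave the mug, jar and paper cups alone, and do not tip or drop anything. Finish while holding the heaviest canister still and upright in the gripper, a hand's breadth (about 100 mm) above the tray, with the other two standing untouched in their wells.

Things in the scene. Friction and masses are not known exactly. Their poses are not given: they have to be found in the camera images.
- tray: low light-wood tray fixed to the counter, 94 mm (x) by 306 mm (y), 24 mm high, with three square wells 74 x 74 mm in a row along its y, 106 mm apart, 16 mm deep (floor 8 mm above the counter). Origin: centre of the underside; x points away from the robot, y to the robot's left, z up. Its place and yaw (up to 20 degrees) vary.
- cover: dark wood board lying loose on the canisters' lids: 80 (x) by 290 (y) by 10 mm, 0.2 kg, underside 128 mm above the counter. Light wood bar grip on its middle: 90 mm along y, 16 mm thick, top 54 mm above the underside. Origin: centre of the underside, z up. Always free to lay it on, long side away from the robot: the counter 0.22 to 0.32 m left of the robot's middle, 0.28 to 0.62 m ahead.
- tin_left: left one (robot's view) of three identical closed steel canisters, square, 62 x 62 mm (63 at the lid), 120 mm tall, sides parallel to the tray's; origin: centre of the underside, z up. Stands in the left well, centre at tray x 0, y +106 mm. Hidden contents; weighs 0.17 to 0.6 kg in all. The heaviest, in any well, outweighs each other by 0.15 kg or more. Lift straight up by two opposite sides near the top.
- tin_middle: middle one (robot's view) of three identical closed steel canisters, square, 62 x 62 mm (63 at the lid), 120 mm tall, sides parallel to the tray's; origin: centre of the underside, z up. Stands in the middle well, centre at tray x 0, y 0. Hidden contents; weighs 0.17 to 0.6 kg in all. The heaviest, in any well, outweighs each other by 0.15 kg or more. Lift straight up by two opposite sides near the top.
- tin_right: right one (robot's view) of three identical closed steel canisters, square, 62 x 62 mm (63 at the lid), 120 mm tall, sides parallel to the tray's; origin: centre of the underside, z up. Stands in the right well, centre at tray x 0, y -106 mm. Hidden contents; weighs 0.17 to 0.6 kg in all. The heaviest, in any well, outweighs each other by 0.15 kg or more. Lift straight up by two opposite sides near the top.
- mug: white mug, 80 mm across, 92 mm tall, beyond the tray; bystander, leave alone. Origin: centre of the underside.
- jar: closed glass jar, 68 mm across, 130 mm tall, to the near right; bystander, leave alone. Origin: centre of the underside.
- cups: stack of upturned paper cups, 80 mm across at the foot, 105 mm tall, to the far left; bystander, leave alone. Origin: centre of the underside.
Mind the look-alikes: they are no part of the job. Leave any purple look-alike of the tin_left alone. What is shaped like the tin_right but green is not meant.

How it is judged:
On the way, in this order (a step that is already met when the one before it is completed fails the run):
1. the cover lies flat on the counter, let go, clear of the tray, with the three canisters in their wells (height (world z) of cover below 0.006 m and angle between cover's own z axis and vertical below 0.06 rad and contact force between cover and the arm below 0.1 N and contact force between cover and the fingers below 0.1 N and contact force between cover and tray below 0.05 N and linear speed of cover below 0.05 m/s and z of each of tin_left, tin_middle, tin_right in the frame of tray below 0.013 m and angle between each of tin_left, tin_middle, tin_right's own z axis and vertical below 0.1 rad and y of tin_left in the frame of tray between 0.091 and 0.121 m and x of tin_left in the frame of tray between -0.015 and 0.015 m and y of tin_middle in the frame of tray between -0.015 and 0.015 m and x of tin_middle in the frame of tray between -0.015 and 0.015 m and y of tin_right in the frame of tray between -0.121 and -0.091 m and x of tin_right in the frame of tray between -0.015 and 0.015 m), for 0.2 s.
2. the left canister is held clear above the tray (underside over 35 mm above the counter), the other two standing in their own wells (height (world z) of tin_left above 0.035 m and angle between tin_left's own z axis and vertical below 0.3 rad and contact force between tin_left and the fingers above 1 N and contact force between tin_left and tray below 0.05 N and contact force between tin_left and cover below 0.05 N and contact force between tin_left and mug below 0.05 N and contact force between tin_left and jar below 0.05 N and contact force between tin_left and cups below 0.05 N and contact force between tin_left and tin_middle below 0.05 N and contact force between tin_left and tin_right below 0.05 N and z of each of tin_middle, tin_right in the frame of tray below 0.013 m and angle between each of tin_middle, tin_right's own z axis and vertical below 0.1 rad and y of tin_middle in the frame of tray between -0.015 and 0.015 m and x of tin_middle in the frame of tray between -0.015 and 0.015 m and y of tin_right in the frame of tray between -0.121 and -0.091 m and x of tin_right in the frame of tray between -0.015 and 0.015 m), for 0.2 s.
3. the middle canister is held clear above the tray (underside over 35 mm above the counter), the other two standing in their own wells (height (world z) of tin_middle above 0.035 m and angle between tin_middle's own z axis and vertical below 0.3 rad and contact force between tin_middle and the fingers above 1 N and contact force between tin_middle and tray below 0.05 N and contact force between tin_middle and cover below 0.05 N and contact force between tin_middle and mug below 0.05 N and contact force between tin_middle and jar below 0.05 N and contact force between tin_middle and cups below 0.05 N and contact force between tin_middle and tin_left below 0.05 N and contact force between tin_middle and tin_right below 0.05 N and z of each of tin_left, tin_right in the frame of tray below 0.013 m and angle between each of tin_left, tin_right's own z axis and vertical below 0.1 rad and y of tin_left in the frame of tray between 0.091 and 0.121 m and x of tin_left in the frame of tray between -0.015 and 0.015 m and y of tin_right in the frame of tray between -0.121 and -0.091 m and x of tin_right in the frame of tray between -0.015 and 0.015 m), for 0.2 s.
4. the right canister is held clear above the tray (underside over 35 mm above the counter), the other two standing in their own wells (height (world z) of tin_right above 0.035 m and angle between tin_right's own z axis and vertical below 0.3 rad and contact force between tin_right and the fingers above 1 N and contact force between tin_right and tray below 0.05 N and contact force between tin_right and cover below 0.05 N and contact force between tin_right and mug below 0.05 N and contact force between tin_right and jar below 0.05 N and contact force between tin_right and cups below 0.05 N and contact force between tin_right and tin_left below 0.05 N and contact force between tin_right and tin_middle below 0.05 N and z of each of tin_left, tin_middle in the frame of tray below 0.013 m and angle between each of tin_left, tin_middle's own z axis and vertical below 0.1 rad and y of tin_left in the frame of tray between 0.091 and 0.121 m and x of tin_left in the frame of tray between -0.015 and 0.015 m and y of tin_middle in the frame of tray between -0.015 and 0.015 m and x of tin_middle in the frame of tray between -0.015 and 0.015 m), for 0.2 s.
At the end, for the whole second after the job is handed in: Cover flat on the counter, let go, off the tray; heaviest canister held still and upright (0.3 rad) by the fingers alone, underside over 70 mm above the counter; the other two untouched and upright in their own wells (15 mm), each pressing on the tray with under 4 N (height (world z) of cover below 0.006 m and angle between cover's own z axis and vertical below 0.06 rad and contact force between cover and the arm below 0.1 N and contact force between cover and the fingers below 0.1 N and contact force between cover and tray below 0.05 N and linear speed of cover below 0.05 m/s and ((height (world z) of tin_left above 0.07 m and angle between tin_left's own z axis and vertical below 0.3 rad and contact force between tin_left and the fingers above 1 N and contact force between tin_left and tray below 0.05 N and contact force between tin_left and cover below 0.05 N and contact force between tin_left and mug below 0.05 N and contact force between tin_left and jar below 0.05 N and contact force between tin_left and cups below 0.05 N and contact force between tin_left and tin_middle below 0.05 N and contact force between tin_left and tin_right below 0.05 N and linear speed of tin_left below 0.05 m/s and (z of tin_middle in the frame of tray below 0.013 m and angle between tin_middle's own z axis and vertical below 0.1 rad and y of tin_middle in the frame of tray between -0.015 and 0.015 m and x of tin_middle in the frame of tray between -0.015 and 0.015 m) and contact force between tin_middle and tray between 0.8 and 4 N and contact force between each of tin_middle, tin_right and the fingers below 0.1 N and contact force between each of tin_middle, tin_right and the arm below 0.1 N and (z of tin_right in the frame of tray below 0.013 m and angle between tin_right's own z axis and vertical below 0.1 rad and y of tin_right in the frame of tray between -0.121 and -0.091 m and x of tin_right in the frame of tray between -0.015 and 0.015 m) and contact force between tin_right and tray between 0.8 and 4 N) or (height (world z) of tin_middle above 0.07 m and angle between tin_middle's own z axis and vertical below 0.3 rad and contact force between tin_middle and the fingers above 1 N and contact force between tin_middle and tray below 0.05 N and contact force between tin_middle and cover below 0.05 N and contact force between tin_middle and mug below 0.05 N and contact force between tin_middle and jar below 0.05 N and contact force between tin_middle and cups below 0.05 N and contact force between tin_middle and tin_left below 0.05 N and contact force between tin_middle and tin_right below 0.05 N and linear speed of tin_middle below 0.05 m/s and (z of tin_left in the frame of tray below 0.013 m and angle between tin_left's own z axis and vertical below 0.1 rad and y of tin_left in the frame of tray between 0.091 and 0.121 m and x of tin_left in the frame of tray between -0.015 and 0.015 m) and contact force between tin_left and tray between 0.8 and 4 N and contact force between each of tin_left, tin_right and the fingers below 0.1 N and contact force between each of tin_left, tin_right and the arm below 0.1 N and (z of tin_right in the frame of tray below 0.013 m and angle between tin_right's own z axis and vertical below 0.1 rad and y of tin_right in the frame of tray between -0.121 and -0.091 m and x of tin_right in the frame of tray between -0.015 and 0.015 m) and contact force between tin_right and tray between 0.8 and 4 N) or (height (world z) of tin_right above 0.07 m and angle between tin_right's own z axis and vertical below 0.3 rad and contact force between tin_right and the fingers above 1 N and contact force between tin_right and tray below 0.05 N and contact force between tin_right and cover below 0.05 N and contact force between tin_right and mug below 0.05 N and contact force between tin_right and jar below 0.05 N and contact force between tin_right and cups below 0.05 N and contact force between tin_right and tin_left below 0.05 N and contact force between tin_right and tin_middle below 0.05 N and linear speed of tin_right below 0.05 m/s and (z of tin_left in the frame of tray below 0.013 m and angle between tin_left's own z axis and vertical below 0.1 rad and y of tin_left in the frame of tray between 0.091 and 0.121 m and x of tin_left in the frame of tray between -0.015 and 0.015 m) and contact force between tin_left and tray between 0.8 and 4 N and contact force between each of tin_left, tin_middle and the fingers below 0.1 N and contact force between each of tin_left, tin_middle and the arm below 0.1 N and (z of tin_middle in the frame of tray below 0.013 m and angle between tin_middle's own z axis and vertical below 0.1 rad and y of tin_middle in the frame of tray between -0.015 and 0.015 m and x of tin_middle in the frame of tray between -0.015 and 0.015 m) and contact force between tin_middle and tray between 0.8 and 4 N))); the arm keeps its last pose, push and grip.
It fails at once if mug, jar or cup stack moved more than 30 mm or tipped (distance of any of mug, jar, cups from where it was at the start of the episode above 0.03 m or angle between any of mug, jar, cups's own z axis and vertical above 0.4 rad).
It fails at once if a canister tipped over (more than 30 degrees) (angle between any of tin_left, tin_middle, tin_right's own z axis and vertical above 0.52 rad).
It fails at once if the cover tipped over (more than 30 degrees) (angle between cover's own z axis and vertical above 0.52 rad).
It fails at once if the cover or a canister dropped (moving freely at over 0.7 m/s, a fall of about 25 mm) ((linear speed of cover above 0.7 m/s and contact force between cover and the fingers below 0.1 N) or (linear speed of tin_left above 0.7 m/s and contact force between tin_left and the fingers below 0.1 N) or (linear speed of tin_middle above 0.7 m/s and contact force between tin_middle and the fingers below 0.1 N) or (linear speed of tin_right above 0.7 m/s and contact force between tin_right and the fingers below 0.1 N)).
It also fails if it takes over 72 s, if anything falls off the work surface, if the arm or the gripper's body presses on something with over 40 N, if the wrist force passes 120 N, or if a joint passes its speed limit or range.

## Working session

There is one attempt and no reset: what is moved stays moved. The work goes in short steps, Python scripts to look and compute and a tool call to move; the robot and the scene stay as the last step left them, time stands still between calls to the robot, and variables do not carry over. Pictures are saved under pics/ and viewed, and the job is handed in when it is done.

Besides the shell and the picture viewer there is one more tool, called after "Call:" as name(argument=value, ...) on one line, values as JSON. drive_tool: Moves the arm, as the interface text tells. Its arguments: {"type":"object","properties":{"travel":{"type":"array","items":{"type":"array","items":{"type":"number"}}},"dr":{"type":"array","items":{"type":"array","items":{"type":"number"}}},"gripper":{"type":"number"},"force":{"type":"number"}},"required":["travel","dr"]}

```bash
mkdir -p pics; ls; python3 - <<'E'
from station import observe, cams, ctrl
import cv2, numpy as np
s=observe(); print(s)
for n in ["scene","top"]:
    im,d=cams.read_camera(n); p=cams.camera_params(n)
    cv2.imwrite(f"pics/{n}0.png",im); np.save(f"{n}0_d.npy",d); np.save(f"{n}0.npy",im)
    print(n,np.round(p["mtx"],2).tolist(),np.round(p["camera_from_world"],4).tolist(),[k for k in p], d.min(),d.max())
E
```

```text
pics
{'time': 0.0, 'qpos': array([-1.26420333e+00,  3.26931487e-01, -1.93613263e-01,  1.05201179e+00,
        1.78034451e-05,  1.43660172e+00]), 'qvel': array([ 0.00016059,  0.00064208,  0.00063131,  0.00303381, -0.00164711,
        0.00039447]), 'effort': array([-3.84159703e-04, -4.43395436e+01,  2.62441117e+01,  1.53882435e-02,
       -9.61777073e-05, -1.11740744e-05]), 'position': array([ 0.23449343, -0.49684189,  0.23049745]), 'tcp_rot': array([ 9.75811058e-01,  2.18613824e-01, -6.69017416e-05, -8.77603478e-04]), 'contact_force': array([-0.31252788, -0.60299578,  0.09639494]), 'wrist_torque': array([ 0.01616739, -0.03270395, -0.03038206]), 'opening': 0.08537559676113544}
scene [[492.99, 0.0, 251.65], [0.0, 492.99, 188.09], [0.0, 0.0, 1.0]] [[0.1991, 0.98, -0.0041, -0.1284], [-0.7833, 0.1617, 0.6002, 0.4384], [0.5889, -0.1163, 0.7998, -1.7729], [0.0, 0.0, 0.0, 1.0]] ['mtx', 'camera_from_world'] 0.0 2.430589
top [[446.06, 0.0, 262.36], [0.0, 446.06, 186.44], [0.0, 0.0, 1.0]] [[0.0331, -0.9994, 0.0055, 0.0055], [0.9786, 0.0335, 0.2032, -0.6031], [-0.2033, -0.0013, 0.9791, -1.1559], [0.0, 0.0, 0.0, 1.0]] ['mtx', 'camera_from_world'] 0.0 2.2114723
```

View pics/scene0.png

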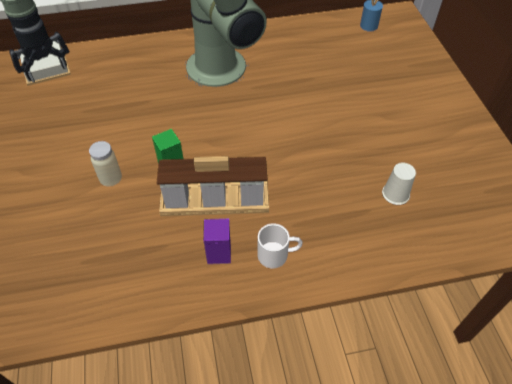

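View pics/top0.png

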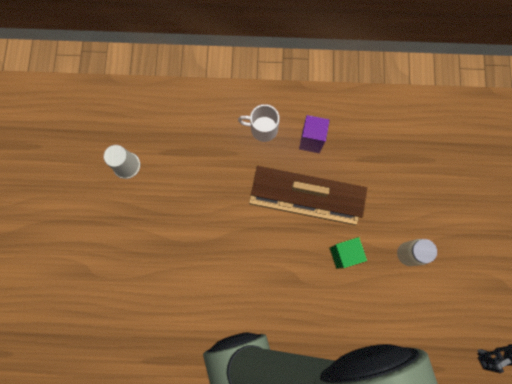

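Scene view, where image right is the robot's left: cover at (213,170), tins under it at (173,195), (213,195) and (252,195), purple look-alike at (217,242), green at (168,146), mug (273,246), jar (105,163), cups (400,183). Top view: cover at (308,195), purple (315,133), green (349,252). By the description, the three grey boxes standing in the tray are the canisters and the dark board is the cover.

```bash
cat > h.py <<'E'
from station import observe, cams, ctrl
import cv2, numpy as np
from scipy.spatial.transform import Rotation as R
def rays(p,uv):
    uv=np.atleast_2d(np.array(uv,float)); M=p["camera_from_world"]; K=p["mtx"]
    d=np.c_[(uv-K[:2,2])/[K[0,0],K[1,1]],np.ones(len(uv))]*[1,-1,-1]
    Rm=M[:3,:3]; c=-Rm.T@M[:3,3]
    return c,d@Rm
def toplane(p,uv,z):
    c,d=rays(p,uv); return c+d*((z-c[2])/d[:,2])[:,None]
def cloud(p,depth):
    v,u=np.mgrid[:depth.shape[0],:depth.shape[1]]
    c,d=rays(p,np.c_[u.ravel(),v.ravel()]); return (c+d*depth.ravel()[:,None]).reshape(*depth.shape,3)
def project(p,X):
    X=np.atleast_2d(X); M=p["camera_from_world"]; q=X@M[:3,:3].T+M[:3,3]; q=q*[1,-1,-1]
    return q[:,:2]/q[:,2:]*[p["mtx"][0,0],p["mtx"][1,1]]+p["mtx"][:2,2]
E
python3 - <<'E'
from h import *
for n in ["top","scene"]:
    im=np.load(n+"0.npy"); d=np.load(n+"0_d.npy"); p=cams.camera_params(n)
    P=cloud(p,d); hsv=cv2.cvtColor(im,cv2.COLOR_BGR2HSV)
    ok=(d>0)
    # cover: height 0.12..0.16 in region
    reg=ok&(P[...,0]>0.3)&(P[...,0]<0.8)&(abs(P[...,1])<0.3)
    m=reg&(P[...,2]>0.130)&(P[...,2]<0.150)&(im.max(2)<110)
    k,lab,st,ce=cv2.connectedComponentsWithStats(m.astype(np.uint8))
    for i in range(1,k):
        if st[i,4]<150: continue
        q=P[lab==i]; 
        r=cv2.minAreaRect((q[:,:2]*1000).astype(np.float32)); print(n,"cover-ish",st[i],r,"z",np.median(q[:,2]))
    g=reg&(P[...,2]>0.170)&(P[...,2]<0.195)
    k,lab,st,ce=cv2.connectedComponentsWithStats(g.astype(np.uint8))
    for i in range(1,k):
        if st[i,4]<30: continue
        q=P[lab==i]; print(n,"grip",st[i],cv2.minAreaRect((q[:,:2]*1000).astype(np.float32)),np.median(q[:,2]))
    for nm,a,b in [("tableZ",-.02,.006)]:
        q=P[reg&(P[...,2]>a)&(P[...,2]<b)]; print(nm,np.median(q[:,2]))
    # light-wood tray mask (colour) at height ~24mm
    t=reg&(P[...,2]>0.018)&(P[...,2]<0.03)
    k,lab,st,ce=cv2.connectedComponentsWithStats(t.astype(np.uint8))
    for i in range(1,k):
        if st[i,4]<60: continue
        q=P[lab==i]; print(n,"tray",st[i],cv2.minAreaRect((q[:,:2]*1000).astype(np.float32)))
    # objects
    o=reg&(P[...,2]>0.05)
    k,lab,st,ce=cv2.connectedComponentsWithStats(o.astype(np.uint8))
    for i in range(1,k):
        if st[i,4]<60: continue
        q=P[lab==i]; print(n,"obj",st[i],np.round(np.percentile(q,[2,50,98],axis=0),3).tolist())
for n in ["top","scene"]:
    im=np.load(n+"0.npy")
    c=im[150:240,230:390] if n=="top" else im[130:270,140:300]
    cv2.imwrite(f"pics/crop_{n}.png",cv2.resize(c,None,fx=5,fy=5 if n=="top" else 4,interpolation=cv2.INTER_CUBIC))
E
```

```text
top cover-ish [ 251  166  116   52 3060] ((579.4448852539062, -92.79951477050781), (288.53515625, 80.2315902709961), 80.36091613769531) z 0.1375207054683636
top grip [293 182  37  13 256] ((579.5226440429688, -93.69584655761719), (90.35592651367188, 17.05361557006836), 80.91207885742188) 0.1812563776084264
tableZ -0.00041245141618850845
top tray [249 196 109  29 522] ((548.1207275390625, -89.65095520019531), (304.427978515625, 22.428730010986328), 80.4988021850586)
top obj [238 114  41  23 251] [[0.75, -0.011, 0.051], [0.763, 0.037, 0.078], [0.799, 0.098, 0.094]]
top obj [301 115  29  33 708] [[0.721, -0.141, 0.057], [0.746, -0.11, 0.118], [0.786, -0.078, 0.123]]
top obj [ 251  166  117   52 3525] [[0.528, -0.231, 0.133], [0.576, -0.093, 0.138], [0.63, 0.044, 0.183]]
top obj [332 237  35  32 727] [[0.394, -0.236, 0.059], [0.427, -0.199, 0.119], [0.462, -0.168, 0.124]]
scene cover-ish [ 157  157  110   28 2199] ((582.76953125, -94.83808898925781), (289.46563720703125, 87.04471588134766), 80.70136260986328) z 0.13695560928790318
scene grip [194 157  35   8 238] ((583.2031860351562, -94.2587890625), (88.26436614990234, 19.702220916748047), 81.08155059814453) 0.17942490828167862
tableZ -0.0008852267739407615
scene tray [ 159  182  110   32 1251] ((587.6137084960938, -97.55975341796875), (305.830810546875, 97.71886444091797), 80.62767028808594)
scene obj [ 152  129  115   73 4641] [[0.417, -0.236, 0.055], [0.593, -0.121, 0.135], [0.638, 0.037, 0.18]]
scene obj [203 219  27  37 899] [[0.729, -0.146, 0.055], [0.777, -0.114, 0.117], [0.793, -0.082, 0.123]]
scene obj [258 224  41  27 341] [[0.753, -0.014, 0.051], [0.763, 0.034, 0.077], [0.799, 0.082, 0.094]]
```

View pics/crop_top.png

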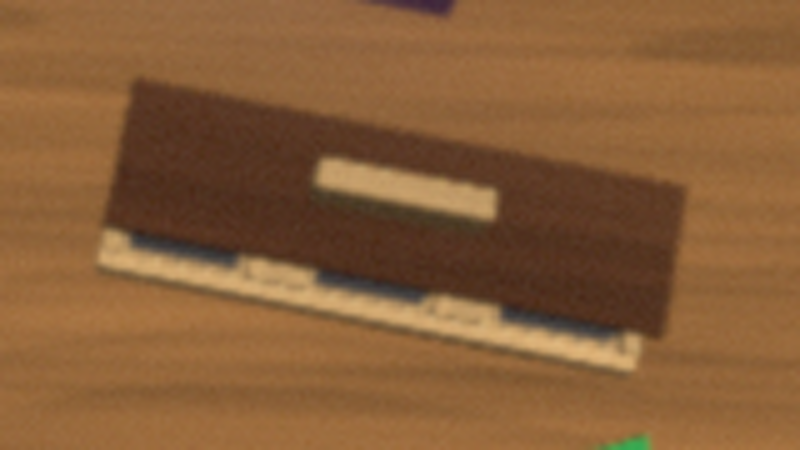

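View pics/crop_scene.png

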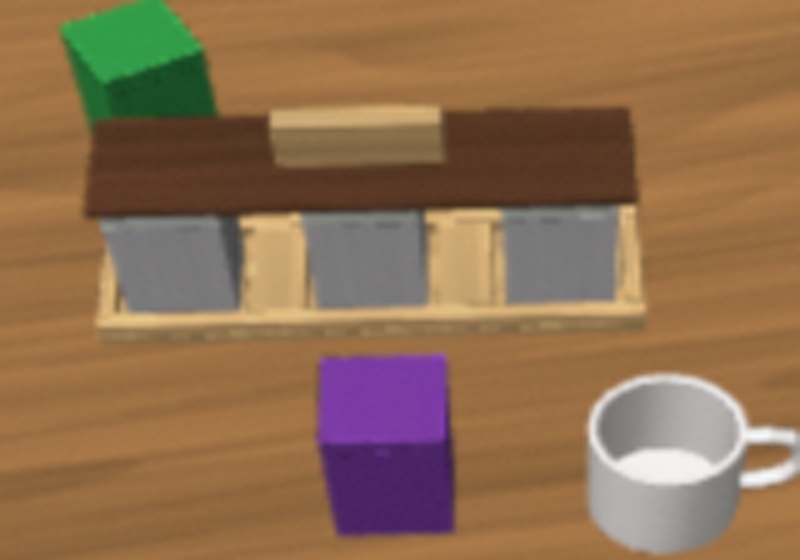

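The crops confirm it: the dark board with the light bar lies on three grey tins in the light tray. The purple and green boxes stand apart. The cover is centred at about (0.581, -0.094) with its long axis at 80.6°. Next I work out the approach.

```bash
cat >> h.py <<'E'
def go(xyz,tdeg,n=None):
    s=observe(); r=R.from_quat(s["tcp_rot"]); p=s["position"]
    t=np.radians(tdeg); Rt=np.c_[[np.cos(t),np.sin(t),0],[np.sin(t),-np.cos(t),0],[0,0,-1]]
    rel=r.inv()*R.from_matrix(Rt)
    sh=r.inv().apply(np.array(xyz)-p)
    x=r.as_matrix()[:,0]
    print("t=%.2f pos"%s["time"],np.round(p,4),"tdeg %.2f"%np.degrees(np.arctan2(x[1],x[0])),"op",round(s["opening"],4),"F",np.round(s["contact_force"],2),"M",np.round(s["wrist_torque"],2))
    print("SHIFT",np.round(sh,4),"DR",np.round(rel.as_rotvec(),4))
E
python3 -c "
from h import *
go([.581,-.0935,.231],80.6)"
```

```text
t=0.10 pos [ 0.2345 -0.4969  0.2306] tdeg 25.26 op 0.0855 F [1.49 1.08 0.11] M [ 0.01  0.02 -0.09]
SHIFT [ 0.4855 -0.2171  0.    ] DR [-1.300e-03 -9.000e-04 -9.659e-01]
```

Call:
drive_tool(travel=[[0.04,-0.018,0],[0.08,-0.036,0],[0.12,-0.054,0],[0.16,-0.072,0],[0.2,-0.09,0]], dr=[[0,0,-0.1],[0,0,-0.2],[0,0,-0.3],[0,0,-0.4],[0,0,-0.5]], gripper=1)

```text
time: 0.6
position: [0.3778, -0.3291, 0.231]
tcp_rot: [0.891, 0.455, -0.0, -0.0]
contact_force: [0.2, -0.7, 0.5]
opening: 0.0855
```

```bash
python3 -c "
from h import *
go([.581,-.0935,.231],80.6)"
```

```text
t=0.60 pos [ 0.3778 -0.3291  0.231 ] tdeg 54.11 op 0.0855 F [ 0.21 -0.68  0.51] M [-0.04 -0.02 -0.04]
SHIFT [3.10e-01 2.65e-02 1.00e-04] DR [-5.000e-04 -3.000e-04 -4.623e-01]
```

Call:
drive_tool(travel=[[0.046,0.004,0],[0.092,0.008,0],[0.138,0.012,0],[0.184,0.016,0],[0.23,0.02,0]], dr=[[0,0,-0.1],[0,0,-0.2],[0,0,-0.3],[0,0,-0.4],[0,0,-0.462]])

```text
time: 1.1
position: [0.5296, -0.1549, 0.231]
tcp_rot: [0.763, 0.647, -0.0, -0.0]
contact_force: [0.9, -0.8, 1.3]
opening: 0.0855
```

```bash
python3 - <<'E'
from h import *
go([.581,-.0935,.231],80.6)
p=cams.camera_params("wrist"); im,d=cams.read_camera("wrist"); cv2.imwrite("pics/w1.png",im)
print(np.round(p["camera_from_world"],3).tolist(), p["mtx"].tolist())
E
```

```text
t=1.10 pos [ 0.5296 -0.1549  0.231 ] tdeg 80.56 op 0.0855 F [ 0.89 -0.8   1.28] M [-0.08 -0.03  0.02]
SHIFT [ 0.069   0.0406 -0.    ] DR [-0.0005  0.     -0.0007]
[[0.986, -0.165, -0.002, -0.547], [0.158, 0.945, -0.288, 0.099], [0.05, 0.284, 0.958, -0.361], [0.0, 0.0, 0.0, 1.0]] [[281.41937159423816, 0.0, 252.3888971127497], [0.0, 281.41937159423816, 193.85528200797341], [0.0, 0.0, 1.0]]
```

View pics/w1.png

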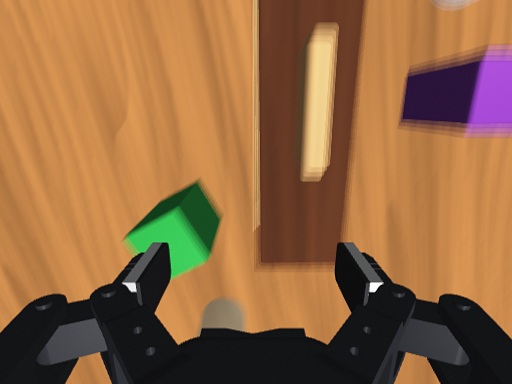

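The wrist view, blurred by motion, shows the bar top between about (325,25) and (315,180). The board is parallel to the image columns and green is at (175,235), so the yaw looks right. Moving over the bar.

Call:
drive_tool(travel=[[0.023,0.0135,0],[0.046,0.027,0],[0.069,0.0405,0],[0.069,0.0405,0]], dr=[[0,0,0],[0,0,0],[0,0,0],[0,0,0]])

```text
time: 1.55
position: [0.5815, -0.0932, 0.2306]
tcp_rot: [0.763, 0.647, 0.0, -0.0]
contact_force: [0.6, 0.6, 0.4]
opening: 0.0853
```

```bash
python3 - <<'E'
from h import *
go([.581,-.0935,.231],80.6)
p=cams.camera_params("wrist"); im,d=cams.read_camera("wrist"); cv2.imwrite("pics/w2.png",im)
P=cloud(p,d)
for nm,a,b,mask in [("bar",.170,.2,im.max(2)>130),("board",.13,.15,im.max(2)<140)]:
    m=(d>0)&(P[...,2]>a)&(P[...,2]<b)&mask&(abs(P[...,1]+.09)<.2)&(P[...,0]>.5)&(P[...,0]<.66)
    k,lab,st,ce=cv2.connectedComponentsWithStats(m.astype(np.uint8))
    for i in range(1,k):
        if st[i,4]<300: continue
        q=P[lab==i]; print(nm,st[i],cv2.minAreaRect((q[:,:2]*1000).astype(np.float32)),np.median(q[:,2]))
E
```

```text
t=1.55 pos [ 0.5815 -0.0932  0.2306] tdeg 80.57 op 0.0853 F [0.61 0.58 0.4 ] M [ 0.01  0.03 -0.01]
SHIFT [-0.0004 -0.0004 -0.0004] DR [-0.0002 -0.0009 -0.0006]
bar [ 241  154   23  114 2442] ((580.8460693359375, -91.9555892944336), (88.18323516845703, 15.785265922546387), 80.39481353759766) 0.18098985657310662
board [  198     9   108   322 26919] ((580.5950927734375, -91.9774169921875), (287.6692810058594, 79.75627136230469), 80.50487518310547) 0.13717008861615484
```

View pics/w2.png

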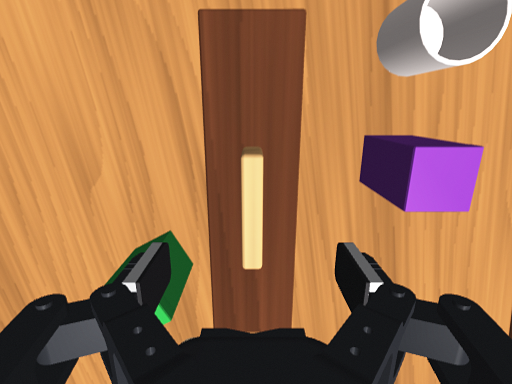

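The bar is at image (252,210), midway between the fingers. It measures (0.581, -0.092) at 80.45°, which agrees with the other views. Going down.

Call:
drive_tool(travel=[[0.001,0,0.02],[0.001,0,0.04],[0.001,0,0.06],[0.001,0,0.075],[0.001,0,0.082]], dr=[[0,0,0],[0,0,0],[0,0,0],[0,0,0],[0,0,0]])

```text
time: 2.1
position: [0.5786, -0.095, 0.1475]
tcp_rot: [0.764, 0.645, -0.001, -0.001]
contact_force: [0.1, -0.6, -0.2]
opening: 0.0853
```

Call:
drive_tool(travel=[[0,0,0],[0,0,0],[0,0,0],[0,0,0],[0,0,0]], dr=[[0,0,0],[0,0,0],[0,0,0],[0,0,0],[0,0,0]], gripper=0, force=40)

```text
time: 2.6
position: [0.581, -0.0945, 0.1501]
tcp_rot: [0.764, 0.645, 0.0, 0.001]
contact_force: [0.1, 0.2, -1.2]
opening: 0.0155
```

Call:
drive_tool(travel=[[0,0,0],[0,0,0],[0,0,0],[0,0,0],[0,0,0]], dr=[[0,0,0],[0,0,0],[0,0,0],[0,0,0],[0,0,0]])

```text
time: 3.1
position: [0.5811, -0.0946, 0.15]
tcp_rot: [0.764, 0.645, 0.0, 0.001]
contact_force: [0.6, -0.8, 4.7]
opening: 0.0154
```

Gripped at 15.4 mm. Lifting.

Call:
drive_tool(travel=[[0,0,-0.008],[0,0,-0.02],[0,0,-0.035],[0,0,-0.05],[0,0,-0.06]], dr=[[0,0,0],[0,0,0],[0,0,0],[0,0,0],[0,0,0]])

```text
time: 3.6
position: [0.5806, -0.0944, 0.2107]
tcp_rot: [0.764, 0.645, 0.0, 0.0]
contact_force: [-0.2, 0.2, -2.9]
opening: 0.015
```

```bash
python3 - <<'E'
from h import *
im,d=cams.read_camera("scene"); cv2.imwrite("pics/s2.png",im); go([.45,.27,.21],180)
E
```

```text
t=3.65 pos [ 0.5814 -0.0946  0.2122] tdeg 80.38 op 0.0154 F [ 0.8  -0.44 -1.31] M [-0.01 -0.04  0.04]
SHIFT [ 0.3376 -0.1905  0.0015] DR [ 0.0019  0.0029 -1.7387]
```

View pics/s2.png

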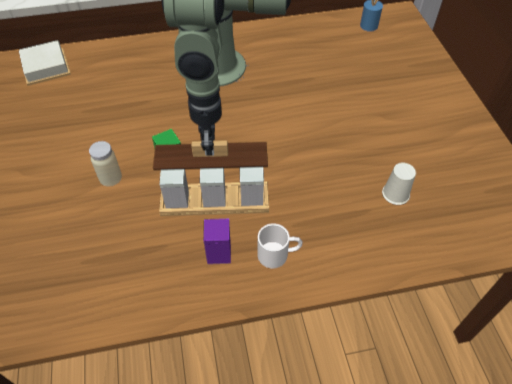

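The cover is up level at (210,150) and the tins stayed in place. Carrying it left while turning.

Call:
drive_tool(travel=[[0.015,-0.009,0],[0.038,-0.022,0],[0.062,-0.035,0],[0.087,-0.049,0],[0.113,-0.064,0]], dr=[[0,0,-0.06],[0,0,-0.18],[0,0,-0.3],[0,0,-0.44],[0,0,-0.58]])

```text
time: 4.15
position: [0.5356, 0.0286, 0.209]
tcp_rot: [0.545, 0.838, -0.0, -0.0]
contact_force: [0.3, 0.3, -2.4]
opening: 0.0153
```

```bash
python3 - <<'E'
from h import *
go([.45,.27,.21],180)
E
```

```text
t=4.15 pos [0.5356 0.0286 0.209 ] tdeg 113.91 op 0.0153 F [ 0.33  0.31 -2.37] M [ 0.05 -0.01 -0.01]
SHIFT [ 0.2554  0.0196 -0.0009] DR [-3.0000e-04 -6.0000e-04 -1.1535e+00]
```

Call:
drive_tool(travel=[[0.027,0.002,0],[0.054,0.004,0],[0.081,0.006,0],[0.108,0.008,0],[0.13,0.01,0]], dr=[[0,0,-0.13],[0,0,-0.26],[0,0,-0.39],[0,0,-0.52],[0,0,-0.64]])

```text
time: 4.65
position: [0.4923, 0.1521, 0.2091]
tcp_rot: [0.254, 0.967, -0.0, -0.0]
contact_force: [-0.1, -0.7, -1.9]
opening: 0.0157
```

```bash
python3 - <<'E'
from h import *
go([.45,.27,.21],180)
E
```

```text
t=4.65 pos [0.4923 0.1521 0.2091] tdeg 150.61 op 0.0157 F [-0.13 -0.73 -1.95] M [-0.01 -0.02 -0.02]
SHIFT [ 0.0947  0.082  -0.0009] DR [-1.00e-04 -9.00e-04 -5.13e-01]
```

Call:
drive_tool(travel=[[0.021,0.018,0],[0.044,0.038,0],[0.066,0.057,0],[0.084,0.073,0],[0.0947,0.082,0]], dr=[[0,0,-0.11],[0,0,-0.23],[0,0,-0.35],[0,0,-0.45],[0,0,-0.513]])

```text
time: 5.15
position: [0.4507, 0.2705, 0.209]
tcp_rot: [0.0, 1.0, 0.0, -0.0]
contact_force: [0.3, 0.2, -0.6]
opening: 0.0152
```

Call:
drive_tool(travel=[[0,0,0.03],[0,0,0.06],[0,0,0.09],[0,0,0.12],[0,0,0.145]], dr=[[0,0,0],[0,0,0],[0,0,0],[0,0,0],[0,0,0]])

```text
time: 5.65
position: [0.4509, 0.2687, 0.0626]
tcp_rot: [0.003, 1.0, -0.0, -0.001]
contact_force: [-0.4, -0.1, -1.9]
opening: 0.0152
```

Call:
drive_tool(travel=[[0,0,0.015],[0,0,0.025],[0,0,0.03],[0,0,0.033],[0,0,0.033]], dr=[[0,0,0],[0,0,0],[0,0,0],[0,0,0],[0,0,0]])

```text
time: 6.15
position: [0.4521, 0.2691, 0.0316]
tcp_rot: [0.003, 1.0, 0.0, 0.0]
contact_force: [-0.2, -0.5, -1.4]
opening: 0.0158
```

```bash
python3 - <<'E'
from h import *
go([.45,.27,.021],180)
im,d=cams.read_camera("scene"); cv2.imwrite("pics/s3.png",im); 
E
```

```text
t=6.15 pos [0.4521 0.2691 0.0316] tdeg 179.67 op 0.0158 F [-0.21 -0.5  -1.37] M [0.04 0.02 0.06]
SHIFT [0.0021 0.0009 0.0106] DR [ 0.0002  0.0005 -0.0058]
```

View pics/s3.png

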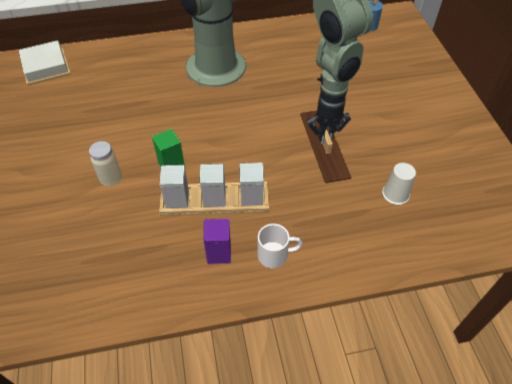

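The cover is over the free counter at (325,145), clear of the tray and cups. About 9-10 mm left to go.

Call:
drive_tool(travel=[[0,0,0.004],[0,0,0.007],[0,0,0.009],[0,0,0.01],[0,0,0.01]], dr=[[0,0,0],[0,0,0],[0,0,0],[0,0,0],[0,0,0]])

```text
time: 6.7
position: [0.4518, 0.269, 0.022]
tcp_rot: [0.003, 1.0, 0.0, 0.0]
contact_force: [-1.8, -1.2, 5.8]
opening: 0.0157
```

Contact felt (+5.8 N). Releasing, then rising.

Call:
drive_tool(travel=[[0,0,0],[0,0,0],[0,0,0],[0,0,0],[0,0,0]], dr=[[0,0,0],[0,0,0],[0,0,0],[0,0,0],[0,0,0]], gripper=1)

```text
time: 7.2
position: [0.4518, 0.269, 0.0212]
tcp_rot: [0.003, 1.0, -0.0, -0.0]
contact_force: [0.4, 0.0, -0.0]
opening: 0.0846
```

Call:
drive_tool(travel=[[0,0,-0.01],[0,0,-0.03],[0,0,-0.07],[0,0,-0.115],[0,0,-0.16]], dr=[[0,0,0],[0,0,0],[0,0,0],[0,0,0],[0,0,0]])

```text
time: 7.7
position: [0.4513, 0.2688, 0.1835]
tcp_rot: [0.003, 1.0, -0.0, -0.0]
contact_force: [1.3, 0.5, 0.4]
opening: 0.0855
```

```bash
python3 - <<'E'
from h import *
out={}
for n in ["top","scene"]:
    im,d=cams.read_camera(n); cv2.imwrite(f"pics/{n}4.png",im); p=cams.camera_params(n); P=cloud(p,d)
    reg=(d>0)&(P[...,0]>0.5)&(P[...,0]<0.68)&(P[...,1]>-.26)&(P[...,1]<.08)
    m=reg&(P[...,2]>0.115)&(P[...,2]<0.14)
    k,lab,st,ce=cv2.connectedComponentsWithStats(m.astype(np.uint8))
    for i in range(1,k):
        if st[i,4]<60: continue
        q=P[lab==i]; print(n,"tin",st[i],cv2.minAreaRect((q[:,:2]*1000).astype(np.float32)),np.median(q[:,2]))
    t=reg&(P[...,2]>0.018)&(P[...,2]<0.03); q=P[t]; print(n,"tray",len(q),cv2.minAreaRect((q[:,:2]*1000).astype(np.float32)))
    c=(d>0)&(P[...,1]>.2)&(P[...,1]<.34)&(P[...,0]>.25)&(P[...,0]<.65)&(P[...,2]>.005)&(P[...,2]<.02)
    q=P[c]; print(n,"cover",cv2.minAreaRect((q[:,:2]*1000).astype(np.float32)),np.percentile(q[:,2],[5,50,95]))
go([.60,.0,.21],80.5)
E
```

```text
top tin [255 169  29  28 597] ((601.6405639648438, 8.468326568603516), (63.05302047729492, 64.0715103149414), 80.69074249267578) 0.12733329049714204
top tin [296 177  28  28 603] ((584.0581665039062, -96.02098083496094), (63.43378448486328, 64.19617462158203), 80.36747741699219) 0.1274443662538851
top tin [336 185  28  28 618] ((566.9029541015625, -200.47930908203125), (63.87800598144531, 63.74884796142578), 80.72122192382812) 0.12716118796803977
top tray 1243 ((583.9497680664062, -95.628662109375), (305.2297058105469, 94.81546783447266), 80.44927215576172)
top cover ((447.66949462890625, 269.6434326171875), (392.88372802734375, 133.87789916992188), 0.7467051148414612) [0.00582678 0.00964427 0.01363657]
scene tin [239 163  25  22 484] ((604.4835205078125, 7.1448822021484375), (62.428531646728516, 67.10662078857422), 81.50658416748047) 0.12680769387486557
scene tin [200 164  24  22 497] ((588.0198974609375, -97.32492065429688), (62.03017044067383, 66.89016723632812), 80.78707122802734) 0.12676132301551424
scene tin [159 166  26  22 505] ((570.9778442382812, -201.88037109375), (62.96285629272461, 68.81987762451172), 80.18342590332031) 0.1269251587099911
scene tray 1236 ((587.3812255859375, -97.74188232421875), (306.16033935546875, 98.03182220458984), 80.41384887695312)
scene cover ((452.1292724609375, 269.63861083984375), (135.66566467285156, 389.757080078125), 89.96905517578125) [0.00567079 0.00896659 0.01365289]
t=7.80 pos [0.4557 0.2707 0.1884] tdeg 179.68 op 0.0857 F [ 0.99  1.37 -0.15] M [ 0.01 -0.06 -0.  ]
SHIFT [-0.1461 -0.2698 -0.0213] DR [0.0129 0.004  1.7309]
```

View pics/top4.png

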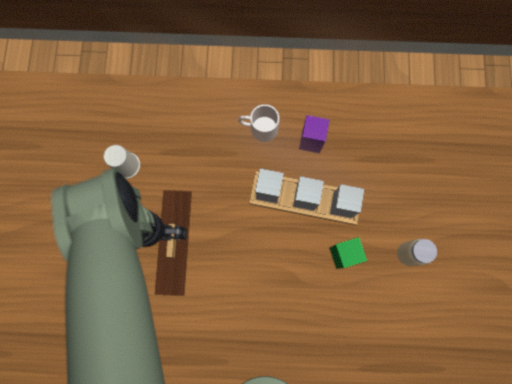

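The top view shows the cover flat and clear at (173,243), with tins at (269,183), (309,191) and (348,200) in their wells. The left tin is at about (0.6025, 0.008). Moving above it.

Call:
drive_tool(travel=[[-0.012,-0.022,-0.022],[-0.025,-0.044,-0.022],[-0.037,-0.066,-0.022],[-0.05,-0.089,-0.022],[-0.062,-0.11,-0.022]], dr=[[0,0,0.13],[0,0,0.27],[0,0,0.41],[0,0,0.55],[0,0,0.69]])

```text
time: 8.3
position: [0.5133, 0.1576, 0.2034]
tcp_rot: [0.344, 0.939, -0.0, -0.0]
contact_force: [0.3, 0.9, 0.4]
opening: 0.0855
```

```bash
python3 - <<'E'
from h import *
go([.6025,.008,.21],80.5)
E
```

```text
t=8.30 pos [0.5133 0.1576 0.2034] tdeg 139.80 op 0.0855 F [0.35 0.85 0.41] M [-0.   -0.06  0.02]
SHIFT [-0.1647 -0.0567 -0.0066] DR [-1.0000e-04  1.0000e-04  1.0349e+00]
```

Call:
drive_tool(travel=[[-0.023,-0.008,-0.003],[-0.046,-0.016,-0.007],[-0.069,-0.024,-0.007],[-0.092,-0.032,-0.007],[-0.115,-0.04,-0.007]], dr=[[0,0,0.14],[0,0,0.28],[0,0,0.42],[0,0,0.56],[0,0,0.7]])

```text
time: 8.8
position: [0.5759, 0.0533, 0.2103]
tcp_rot: [0.645, 0.764, -0.0, -0.0]
contact_force: [0.8, -0.3, -0.3]
opening: 0.0852
```

```bash
python3 - <<'E'
from h import *
go([.6025,.008,.21],80.5)
E
```

```text
t=8.80 pos [0.5759 0.0533 0.2103] tdeg 99.69 op 0.0852 F [ 0.81 -0.35 -0.33] M [ 0.04 -0.04 -0.02]
SHIFT [-0.0492  0.0186  0.0003] DR [-3.00e-04 -1.00e-04  3.35e-01]
```

Call:
drive_tool(travel=[[-0.016,0.006,0],[-0.033,0.0124,0],[-0.049,0.0186,0],[-0.049,0.0186,0],[-0.049,0.0186,0]], dr=[[0,0,0.12],[0,0,0.24],[0,0,0.335],[0,0,0.335],[0,0,0.335]])

```text
time: 9.3
position: [0.6021, 0.0093, 0.21]
tcp_rot: [0.761, 0.649, -0.0, -0.001]
contact_force: [-0.2, 0.3, -0.8]
opening: 0.0852
```

```bash
cat > w.py <<'E'
from h import *
import sys
def tins(name):
    p=cams.camera_params("wrist"); im,d=cams.read_camera("wrist"); cv2.imwrite(f"pics/{name}.png",im)
    P=cloud(p,d)
    m=(d>0)&(P[...,2]>.118)&(P[...,2]<.138)&(P[...,1]<.08)&(P[...,1]>-.27)&(P[...,0]>.5)&(P[...,0]<.68)
    k,lab,st,ce=cv2.connectedComponentsWithStats(m.astype(np.uint8))
    for i in range(1,k):
        if st[i,4]<300: continue
        q=P[lab==i]; r=cv2.minAreaRect((q[:,:2]*1000).astype(np.float32)); print("tin",st[i],[np.round(x,1) for x in r],round(float(np.median(q[:,2])),4))
E
python3 - <<'E'
from w import *
go([.6025,.008,.21],80.5); tins("w5")
E
```

```text
t=9.30 pos [0.6021 0.0093 0.21  ] tdeg 80.90 op 0.0852 F [-0.25  0.28 -0.79] M [ 0.08 -0.03  0.04]
SHIFT [-0.0012  0.0006 -0.    ] DR [-0.001  -0.0004  0.007 ]
tin [ 216  161   77   74 5368] [array([602.6,  10.5]), array([62.9, 63.3]), np.float64(80.4)] 0.1271
tin [ 219  272   69   61 3779] [array([585.5, -92.8]), array([61.9, 63.3]), np.float64(80.6)] 0.127
```

View pics/w5.png

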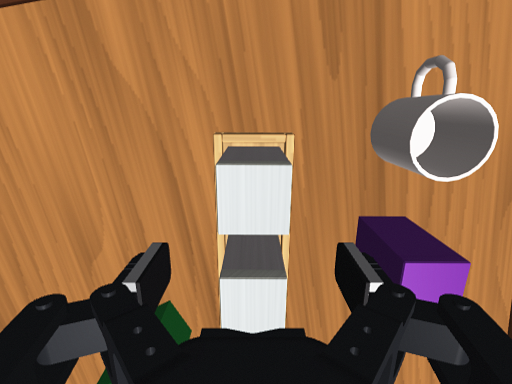

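The left tin top is at (254,200), between the fingers: (0.6026, 0.010) at 80.4°. Descending to grasp it near the top.

Call:
drive_tool(travel=[[0,0.0005,0.03],[0,0.0005,0.06],[0,0.0005,0.09],[0,0.0005,0.112],[0,0.0005,0.125]], dr=[[0,0,0.007],[0,0,0.007],[0,0,0.007],[0,0,0.007],[0,0,0.007]])

```text
time: 9.85
position: [0.6013, 0.0103, 0.0834]
tcp_rot: [0.763, 0.647, -0.001, -0.001]
contact_force: [-0.1, -0.2, -0.3]
opening: 0.0856
```

Call:
drive_tool(travel=[[0,0,0],[0,0,0],[0,0,0],[0,0,0],[0,0,0]], dr=[[0,0,0],[0,0,0],[0,0,0],[0,0,0],[0,0,0]], gripper=0, force=45)

```text
time: 10.35
position: [0.6034, 0.0091, 0.0859]
tcp_rot: [0.764, 0.646, 0.0, 0.0]
contact_force: [-0.3, 0.4, 2.5]
opening: 0.0619
```

```bash
python3 - <<'E'
from h import *
go([.6025,.009,.085],80.45)
im,d=cams.read_camera("scene"); cv2.imwrite("pics/s6.png",im[120:280,120:320].repeat(4,0).repeat(4,1))
E
```

```text
t=10.35 pos [0.6034 0.0091 0.0859] tdeg 80.43 op 0.0619 F [-0.33  0.35  2.52] M [ 0.05 -0.07 -0.01]
SHIFT [-0.0002 -0.0009  0.0009] DR [ 0.0009 -0.0001 -0.0003]
```

View pics/s6.png

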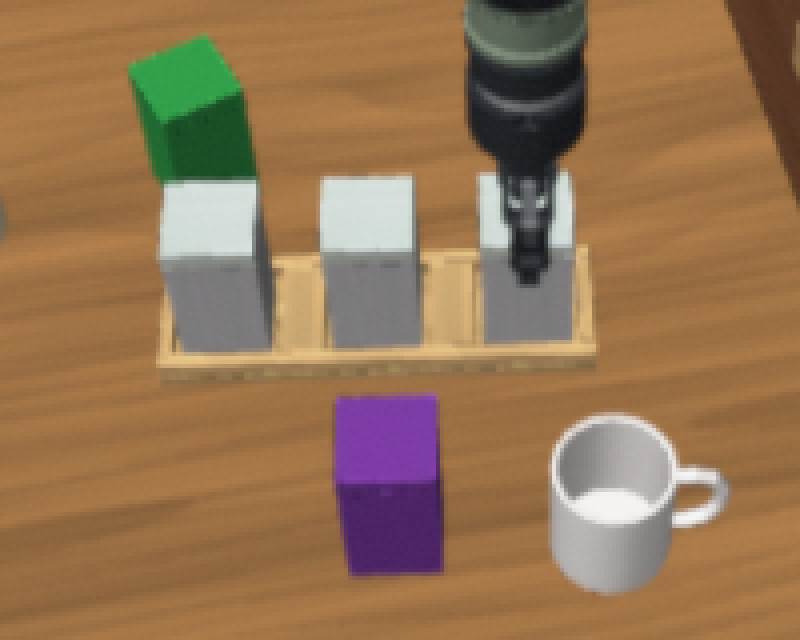

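The left tin is gripped at 61.9 mm and the finger is centred on it. Lifting.

Call:
drive_tool(travel=[[0,0,-0.008],[0,0,-0.022],[0,0,-0.038],[0,0,-0.052],[0,0,-0.06]], dr=[[0,0,0],[0,0,0],[0,0,0],[0,0,0],[0,0,0]])

```text
time: 10.9
position: [0.6042, 0.009, 0.1478]
tcp_rot: [0.764, 0.646, 0.001, 0.001]
contact_force: [-0.1, -0.5, -2.1]
opening: 0.0616
```

```bash
cat >> w.py <<'E'
def weigh(n=20,name=None):
    F=[];M=[];E=[]
    for i in range(4): cams.read_camera("scene")
    for i in range(n):
        s=observe(); F.append(s["contact_force"]); M.append(s["wrist_torque"]); E.append(s["effort"]); im,d=cams.read_camera("scene")
    F=np.array(F); print("F mean",F.mean(0).round(2),"sd",F.std(0).round(2),"M",np.mean(M,0).round(3),"eff",np.mean(E,0).round(2), "mass", round(-F[:,2].mean()/9.81,3))
    if name: cv2.imwrite(f"pics/{name}.png",im[120:280,120:320].repeat(4,0).repeat(4,1))
E
python3 - <<'E'
from w import *
weigh(20,"s7"); go([.6025,.009,.085],80.45)
E
```

```text
F mean [-0.28  0.17 -2.63] sd [0.48 0.57 0.44] M [0.002 0.002 0.01 ] eff [  0.   -52.8   25.63   0.    -0.    -0.  ] mass 0.268
t=12.10 pos [0.6031 0.0091 0.1453] tdeg 80.43 op 0.0615 F [ 0.    0.17 -3.55] M [0.   0.02 0.01]
SHIFT [-0.0002 -0.0006  0.0603] DR [-0.     -0.     -0.0004]
```

View pics/s7.png

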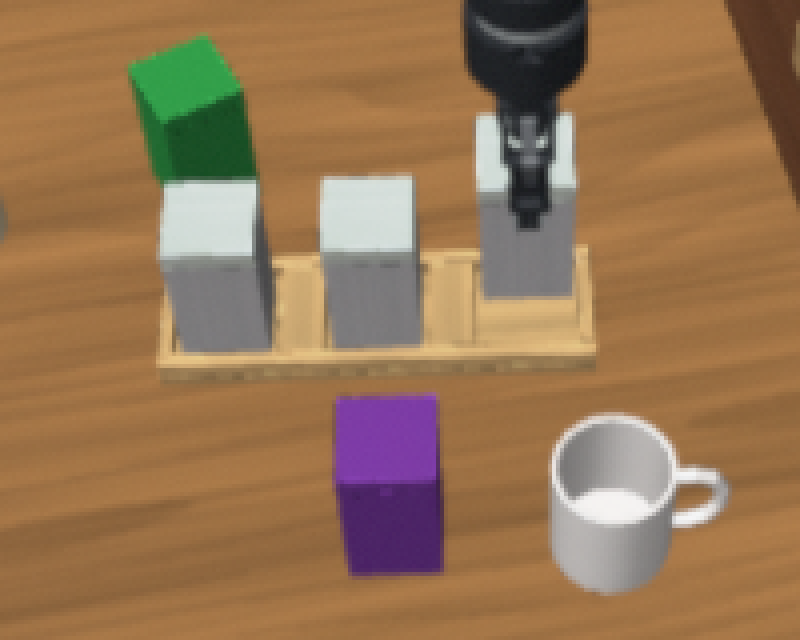

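The left tin hangs upright, well clear of the tray, and weighs about 0.27 kg. Setting it back.

Call:
drive_tool(travel=[[0,0,0.015],[0,0,0.03],[0,0,0.043],[0,0,0.052],[0,0,0.057]], dr=[[0,0,0],[0,0,0],[0,0,0],[0,0,0],[0,0,0]])

```text
time: 12.6
position: [0.6026, 0.0092, 0.0873]
tcp_rot: [0.764, 0.646, -0.0, -0.0]
contact_force: [0.8, 0.2, -2.2]
opening: 0.0613
```

Call:
drive_tool(travel=[[0,0,0.0015],[0,0,0.003],[0,0,0.0035],[0,0,0.0035]], dr=[[0,0,0],[0,0,0],[0,0,0],[0,0,0]])

```text
time: 13.0
position: [0.6033, 0.0091, 0.0859]
tcp_rot: [0.764, 0.646, 0.0, 0.0]
contact_force: [-3.2, 0.5, 4.3]
opening: 0.0615
```

```bash
python3 - <<'E'
from w import *
weigh(5,"s8"); go([.6025,.009,.085],80.45)
E
```

```text
F mean [-3.31  0.02  5.68] sd [0.66 0.52 0.57] M [ 0.074  0.859 -0.01 ] eff [-1.800e-01 -4.960e+01  2.331e+01 -1.600e+00  3.000e-02 -1.000e-02] mass -0.579
t=13.45 pos [0.6033 0.0091 0.0859] tdeg 80.43 op 0.0614 F [-3.57  0.3   5.52] M [ 0.08  0.87 -0.03]
SHIFT [-0.0003 -0.0008  0.0009] DR [ 0.0009  0.     -0.0003]
```

View pics/s8.png

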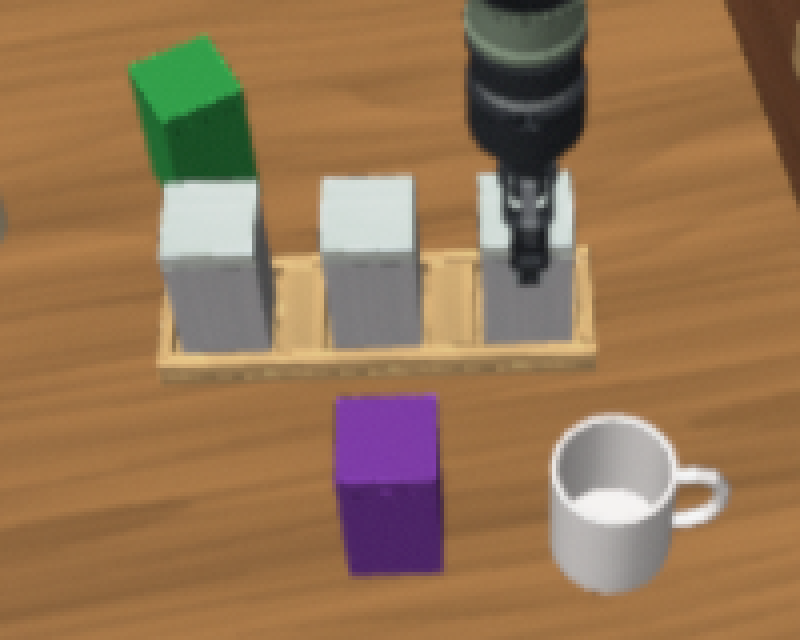

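The left tin is seated back at its start pose, with light contact. Opening and rising.

Call:
drive_tool(travel=[[0,0,0],[0,0,0],[0,0,0],[0,0,0],[0,0,0]], dr=[[0,0,0],[0,0,0],[0,0,0],[0,0,0],[0,0,0]], gripper=1)

```text
time: 13.95
position: [0.6032, 0.0091, 0.0847]
tcp_rot: [0.764, 0.646, 0.0, 0.0]
contact_force: [0.6, 0.1, -0.2]
opening: 0.0854
```

Call:
drive_tool(travel=[[0,0,-0.02],[0,0,-0.045],[0,0,-0.075],[0,0,-0.105],[0,0,-0.125]], dr=[[0,0,0],[0,0,0],[0,0,0],[0,0,0],[0,0,0]])

```text
time: 14.45
position: [0.6039, 0.0091, 0.2121]
tcp_rot: [0.764, 0.646, 0.001, 0.001]
contact_force: [0.6, 0.4, 0.3]
opening: 0.0856
```

```bash
python3 - <<'E'
from w import *
go([.585,-.0945,.21],80.45)
E
```

```text
t=14.45 pos [0.6039 0.0091 0.2121] tdeg 80.43 op 0.0856 F [0.63 0.43 0.28] M [ 0.02 -0.   -0.03]
SHIFT [-0.1053 -0.0014  0.0021] DR [ 0.0025 -0.0002 -0.0003]
```

Call:
drive_tool(travel=[[-0.03,0,0],[-0.065,0,0],[-0.095,0,0],[-0.105,0,0],[-0.105,0,0]], dr=[[0,0,0],[0,0,0],[0,0,0],[0,0,0],[0,0,0]])

```text
time: 14.95
position: [0.5855, -0.0956, 0.2097]
tcp_rot: [0.764, 0.645, 0.0, -0.0]
contact_force: [0.8, 0.7, 0.5]
opening: 0.085
```

```bash
python3 - <<'E'
from w import *
tins("w9"); go([.585,-.0945,.21],80.45)
E
```

```text
tin [ 208   15   89   94 7998] [array([603. ,   9.8]), array([63.2, 63.5]), np.float64(80.2)] 0.1272
tin [ 214  161   78   74 5371] [array([585.4, -93.9]), array([62.7, 63.3]), np.float64(80.6)] 0.1271
tin [ 219  272   69   61 3781] [array([ 568. , -197.8]), array([62.5, 63.3]), np.float64(80.4)] 0.127
t=15.00 pos [ 0.5856 -0.0944  0.2097] tdeg 80.38 op 0.0852 F [ 0.    0.92 -0.69] M [ 0.05 -0.01 -0.  ]
SHIFT [-0.0002 -0.0006 -0.0003] DR [-0.0001 -0.0007 -0.0013]
```

View pics/w9.png

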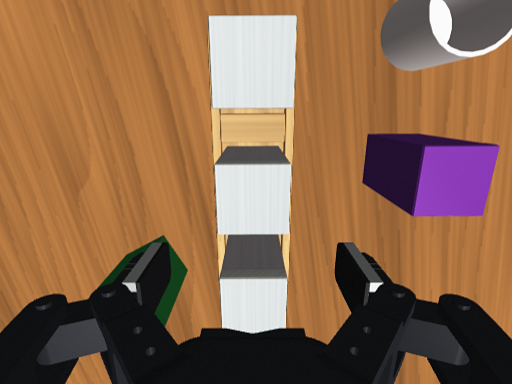

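The middle tin top is centred at (253,200), the left tin is back in its well at (252,60), and green is about 6 cm off. Descending and gripping.

Call:
drive_tool(travel=[[0,0,0.03],[0,0,0.06],[0,0,0.09],[0,0,0.112],[0,0,0.125]], dr=[[0,0,0],[0,0,0],[0,0,0],[0,0,0],[0,0,0]])

```text
time: 15.5
position: [0.5847, -0.0924, 0.0827]
tcp_rot: [0.763, 0.646, -0.001, -0.001]
contact_force: [-0.9, -0.3, 1.1]
opening: 0.0854
```

Call:
drive_tool(travel=[[0,0,0],[0,0,0],[0,0,0],[0,0,0],[0,0,0]], dr=[[0,0,0],[0,0,0],[0,0,0],[0,0,0],[0,0,0]], gripper=0, force=45)

```text
time: 16.0
position: [0.5859, -0.0944, 0.0853]
tcp_rot: [0.764, 0.646, 0.0, 0.0]
contact_force: [-0.4, 1.0, -2.0]
opening: 0.0616
```

Call:
drive_tool(travel=[[0,0,-0.008],[0,0,-0.022],[0,0,-0.038],[0,0,-0.052],[0,0,-0.06]], dr=[[0,0,0],[0,0,0],[0,0,0],[0,0,0],[0,0,0]])

```text
time: 16.5
position: [0.5863, -0.0947, 0.1466]
tcp_rot: [0.764, 0.646, 0.001, 0.001]
contact_force: [0.5, -0.9, -4.9]
opening: 0.0618
```

```bash
python3 - <<'E'
from w import *
weigh(20,"s10"); go([.585,-.0945,.085],80.45)
E
```

```text
F mean [ 0.19 -0.06 -5.01] sd [0.29 0.57 0.48] M [-0.007  0.006 -0.003] eff [-0.000e+00 -5.325e+01  2.634e+01 -0.000e+00 -1.000e-02  0.000e+00] mass 0.511
t=17.70 pos [ 0.5857 -0.0944  0.1448] tdeg 80.43 op 0.0614 F [ 0.7   0.12 -4.89] M [ 0.03  0.01 -0.01]
SHIFT [-0.0002 -0.0006  0.0598] DR [ 0.     -0.     -0.0003]
```

View pics/s10.png

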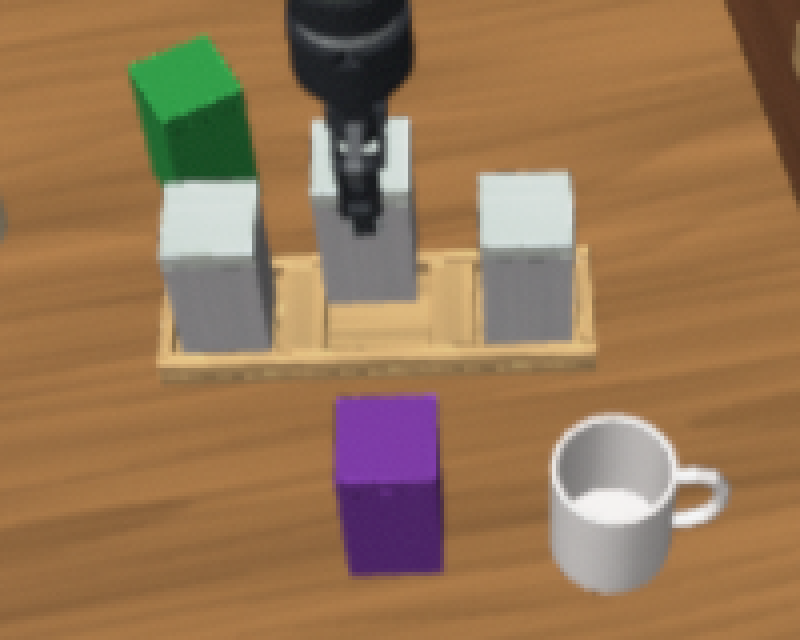

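The middle tin weighs about 0.51 kg, upright and clear. Setting it back.

Call:
drive_tool(travel=[[0,0,0.015],[0,0,0.03],[0,0,0.043],[0,0,0.052],[0,0,0.057]], dr=[[0,0,0],[0,0,0],[0,0,0],[0,0,0],[0,0,0]])

```text
time: 18.2
position: [0.5852, -0.0943, 0.0868]
tcp_rot: [0.764, 0.646, -0.0, -0.001]
contact_force: [-0.0, -0.2, -5.2]
opening: 0.0613
```

Call:
drive_tool(travel=[[0,0,0.0015],[0,0,0.003],[0,0,0.003],[0,0,0.003]], dr=[[0,0,0],[0,0,0],[0,0,0],[0,0,0]])

```text
time: 18.6
position: [0.5861, -0.0946, 0.0853]
tcp_rot: [0.764, 0.646, 0.0, 0.0]
contact_force: [0.8, -0.8, -5.0]
opening: 0.0613
```

```bash
python3 - <<'E'
from w import *
weigh(5,"s11"); go([.585,-.0945,.085],80.45)
E
```

```text
F mean [ 0.07 -0.21 -2.02] sd [0.6  0.28 1.04] M [0.034 0.034 0.011] eff [ 2.000e-02 -5.241e+01  2.314e+01 -2.000e-02 -1.000e-02  0.000e+00] mass 0.206
t=19.05 pos [ 0.5861 -0.0946  0.0852] tdeg 80.43 op 0.0616 F [-0.01 -0.25 -0.55] M [0.02 0.08 0.02]
SHIFT [-0.0001 -0.0011  0.0002] DR [ 0.001   0.0002 -0.0003]
```

View pics/s11.png

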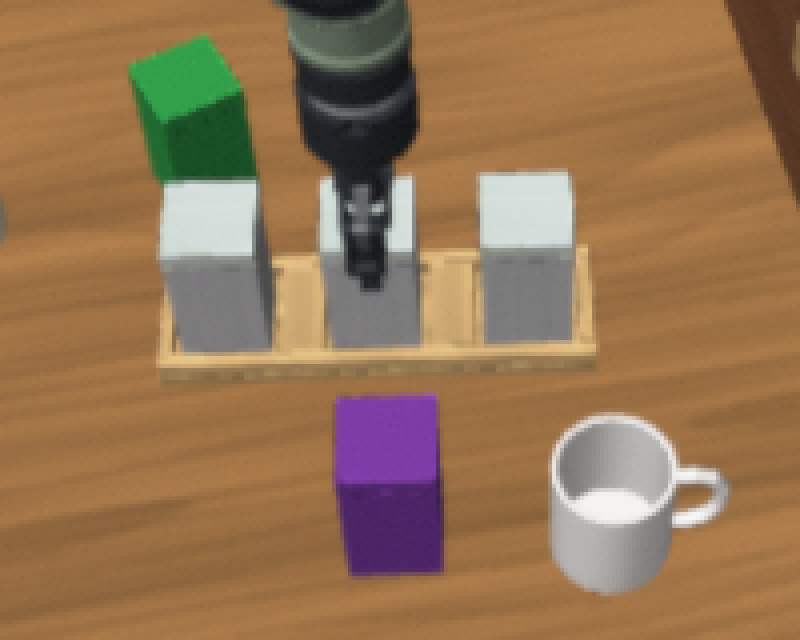

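Down at the original height and the load is coming off the wrist. Releasing and moving to the right tin.

Call:
drive_tool(travel=[[0,0,0.0005],[0,0,0.0005],[0,0,0.0005],[0,0,0.0005],[0,0,0.0005]], dr=[[0,0,0],[0,0,0],[0,0,0],[0,0,0],[0,0,0]], gripper=1)

```text
time: 19.55
position: [0.5857, -0.0944, 0.0844]
tcp_rot: [0.764, 0.646, 0.0, 0.0]
contact_force: [0.3, -0.2, -0.1]
opening: 0.0854
```

Call:
drive_tool(travel=[[0,0,-0.02],[0,0,-0.045],[0,0,-0.075],[0,0,-0.105],[0,0,-0.125]], dr=[[0,0,0],[0,0,0],[0,0,0],[0,0,0],[0,0,0]])

```text
time: 20.05
position: [0.5864, -0.0946, 0.2117]
tcp_rot: [0.764, 0.646, 0.001, 0.001]
contact_force: [-0.0, -0.3, -1.0]
opening: 0.0855
```

Call:
drive_tool(travel=[[-0.03,0,0],[-0.065,0,0],[-0.095,0,0],[-0.106,0,0],[-0.106,0,0]], dr=[[0,0,0],[0,0,0],[0,0,0],[0,0,0],[0,0,0]])

```text
time: 20.55
position: [0.5677, -0.2002, 0.2091]
tcp_rot: [0.764, 0.645, 0.0, -0.0]
contact_force: [0.3, 0.4, -0.1]
opening: 0.0855
```

```bash
python3 - <<'E'
from w import *
tins("w12"); go([.568,-.199,.21],80.45)
E
```

```text
tin [ 209   15   89   94 7961] [array([585.7, -95. ]), array([63.1, 63.2]), np.float64(80.3)] 0.1272
tin [ 215  161   77   74 5413] [array([ 568.1, -198.8]), array([63.2, 63.2]), np.float64(80.6)] 0.1271
t=20.60 pos [ 0.5679 -0.1989  0.2091] tdeg 80.37 op 0.0855 F [-0.57  0.63 -0.03] M [0.03 0.01 0.05]
SHIFT [-0.0001  0.0001 -0.0009] DR [-0.0002 -0.0007 -0.0013]
```

View pics/w12.png

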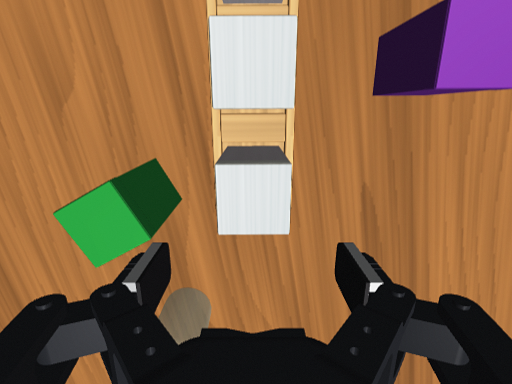

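The right tin is centred at (253,200), the middle tin is back in its well, green is about 5 cm from the near finger and the jar is further off. Descending.

Call:
drive_tool(travel=[[0,0,0.03],[0,0,0.06],[0,0,0.09],[0,0,0.112],[0,0,0.125]], dr=[[0,0,0],[0,0,0],[0,0,0],[0,0,0],[0,0,0]])

```text
time: 21.1
position: [0.5671, -0.1967, 0.0822]
tcp_rot: [0.763, 0.646, -0.0, -0.002]
contact_force: [-0.1, 0.4, 0.9]
opening: 0.085
```

Call:
drive_tool(travel=[[0,0,0],[0,0,0],[0,0,0],[0,0,0],[0,0,0]], dr=[[0,0,0],[0,0,0],[0,0,0],[0,0,0],[0,0,0]], gripper=0, force=45)

```text
time: 21.6
position: [0.5683, -0.1991, 0.0849]
tcp_rot: [0.764, 0.646, 0.0, 0.0]
contact_force: [-0.6, 0.9, -3.0]
opening: 0.0619
```

Call:
drive_tool(travel=[[0,0,-0.008],[0,0,-0.022],[0,0,-0.038],[0,0,-0.052],[0,0,-0.06]], dr=[[0,0,0],[0,0,0],[0,0,0],[0,0,0],[0,0,0]])

```text
time: 22.1
position: [0.569, -0.1995, 0.1469]
tcp_rot: [0.764, 0.646, 0.001, 0.001]
contact_force: [-0.9, -0.7, -2.7]
opening: 0.0616
```

```bash
python3 - <<'E'
from w import *
weigh(20,"s13"); go([.568,-.199,.084],80.45)
E
```

```text
F mean [ 0.   -0.07 -2.51] sd [0.35 0.49 0.46] M [ 0.006 -0.003 -0.01 ] eff [ 0.000e+00 -5.259e+01  2.552e+01  0.000e+00 -1.000e-02  0.000e+00] mass 0.256
t=23.30 pos [ 0.568  -0.1989  0.1443] tdeg 80.43 op 0.0618 F [-0.43 -0.35 -2.88] M [ 0.03 -0.03 -0.03]
SHIFT [-0.0001 -0.      0.0603] DR [ 0.      0.     -0.0004]
```

View pics/s13.png

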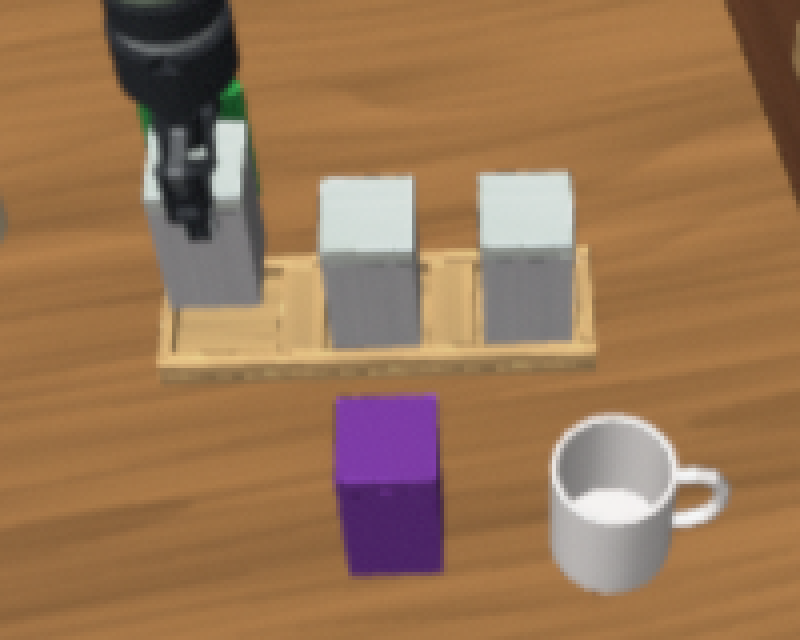

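The right tin weighs about 0.26 kg, so the middle one (0.51 kg) is clearly the heaviest. Setting the right one back.

Call:
drive_tool(travel=[[0,0,0.015],[0,0,0.03],[0,0,0.043],[0,0,0.052],[0,0,0.057]], dr=[[0,0,0],[0,0,0],[0,0,0],[0,0,0],[0,0,0]])

```text
time: 23.8
position: [0.5676, -0.1987, 0.0862]
tcp_rot: [0.764, 0.646, -0.0, -0.001]
contact_force: [-0.2, -0.1, -1.7]
opening: 0.0618
```

Call:
drive_tool(travel=[[0,0,0.0015],[0,0,0.003],[0,0,0.003],[0,0,0.003]], dr=[[0,0,0],[0,0,0],[0,0,0],[0,0,0]])

```text
time: 24.2
position: [0.5685, -0.1991, 0.0848]
tcp_rot: [0.764, 0.646, 0.0, 0.001]
contact_force: [-0.4, 0.4, -2.0]
opening: 0.0615
```

```bash
python3 - <<'E'
from w import *
weigh(5,"s14"); go([.568,-.199,.084],80.45)
E
```

```text
F mean [0.06 0.18 1.53] sd [0.56 0.73 0.6 ] M [ 0.069  0.157 -0.019] eff [ -0.   -51.13  22.26  -0.16   0.     0.  ] mass -0.156
t=24.65 pos [ 0.5685 -0.1991  0.0848] tdeg 80.43 op 0.0612 F [ 0.34 -0.38  3.5 ] M [0.09 0.17 0.02]
SHIFT [ 0.0001 -0.0005  0.0008] DR [ 0.0011  0.0003 -0.0003]
```

View pics/s14.png

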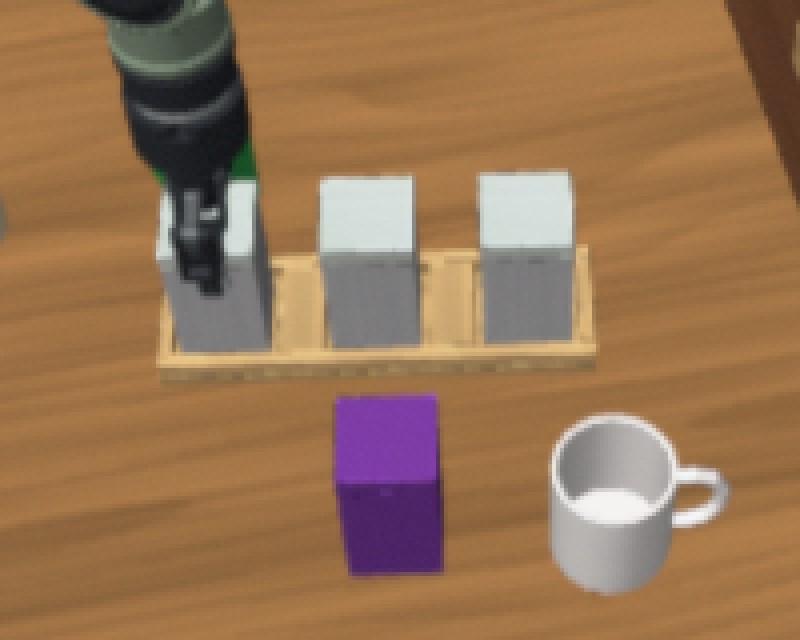

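The right tin is seated (contact felt). Releasing and returning to the middle tin.

Call:
drive_tool(travel=[[0,0,0],[0,0,0],[0,0,0],[0,0,0],[0,0,0]], dr=[[0,0,0],[0,0,0],[0,0,0],[0,0,0],[0,0,0]], gripper=1)

```text
time: 25.15
position: [0.5679, -0.1989, 0.0841]
tcp_rot: [0.764, 0.646, -0.0, -0.0]
contact_force: [1.3, 0.1, -0.2]
opening: 0.0854
```

Call:
drive_tool(travel=[[0,0,-0.02],[0,0,-0.045],[0,0,-0.075],[0,0,-0.105],[0,0,-0.125]], dr=[[0,0,0],[0,0,0],[0,0,0],[0,0,0],[0,0,0]])

```text
time: 25.65
position: [0.5687, -0.1992, 0.2116]
tcp_rot: [0.764, 0.646, 0.001, 0.001]
contact_force: [0.2, -0.4, -0.2]
opening: 0.0849
```

Call:
drive_tool(travel=[[0.03,0,0],[0.065,0,0],[0.095,0,0],[0.106,0,0],[0.106,0,0]], dr=[[0,0,0],[0,0,0],[0,0,0],[0,0,0],[0,0,0]])

```text
time: 26.15
position: [0.5858, -0.0931, 0.2093]
tcp_rot: [0.763, 0.647, -0.0, 0.0]
contact_force: [-0.5, -1.0, 0.7]
opening: 0.0853
```

```bash
python3 - <<'E'
from w import *
tins("w15"); go([.5855,-.0945,.21],80.45)
E
```

```text
tin [ 209   19   89   93 7916] [array([603.1,   9.6]), array([62.4, 63.4]), np.float64(80.5)] 0.1272
tin [ 215  165   77   73 5359] [array([585.6, -94.7]), array([62.5, 63.3]), np.float64(80.6)] 0.1271
tin [ 220  275   68   58 3562] [array([ 568.6, -196.8]), array([58.8, 63.2]), np.float64(80.4)] 0.127
t=26.20 pos [ 0.5857 -0.0943  0.2092] tdeg 80.49 op 0.0853 F [-0.64 -0.3  -0.  ] M [-0.05  0.01  0.02]
SHIFT [-0.0002 -0.0001 -0.0008] DR [-0.0001  0.0007  0.0007]
```

View pics/w15.png

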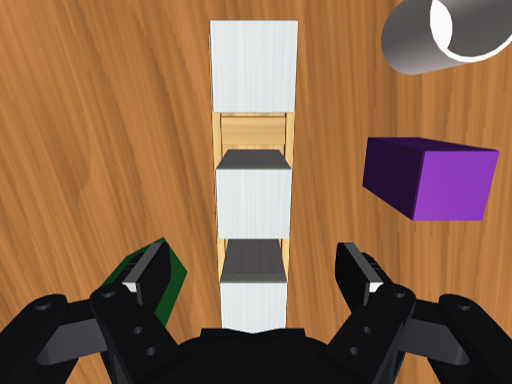

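All three tins are in their wells and the middle one is centred at (254,202). Gripping and lifting it about 116 mm, which puts its underside about 100 mm above the tray top.

Call:
drive_tool(travel=[[0,0,0.03],[0,0,0.06],[0,0,0.09],[0,0,0.112],[0,0,0.125]], dr=[[0,0,0],[0,0,0],[0,0,0],[0,0,0],[0,0,0]])

```text
time: 26.7
position: [0.5843, -0.0957, 0.0822]
tcp_rot: [0.764, 0.645, -0.001, -0.001]
contact_force: [-0.5, -0.3, 1.1]
opening: 0.0853
```

Call:
drive_tool(travel=[[0,0,0],[0,0,0],[0,0,0],[0,0,0],[0,0,0]], dr=[[0,0,0],[0,0,0],[0,0,0],[0,0,0],[0,0,0]], gripper=0, force=50)

```text
time: 27.2
position: [0.5858, -0.0945, 0.0848]
tcp_rot: [0.764, 0.646, 0.0, 0.0]
contact_force: [-1.1, -0.6, -2.0]
opening: 0.0618
```

Call:
drive_tool(travel=[[0,0,-0.008],[0,0,-0.025],[0,0,-0.045],[0,0,-0.065],[0,0,-0.08]], dr=[[0,0,0],[0,0,0],[0,0,0],[0,0,0],[0,0,0]])

```text
time: 27.7
position: [0.586, -0.0944, 0.1661]
tcp_rot: [0.764, 0.646, 0.0, 0.001]
contact_force: [0.3, -0.4, -5.2]
opening: 0.0613
```

Call:
drive_tool(travel=[[0,0,-0.015],[0,0,-0.028],[0,0,-0.036],[0,0,-0.036],[0,0,-0.036]], dr=[[0,0,0],[0,0,0],[0,0,0],[0,0,0],[0,0,0]])

```text
time: 28.2
position: [0.5854, -0.0943, 0.1999]
tcp_rot: [0.764, 0.646, -0.0, -0.0]
contact_force: [0.5, 0.2, -4.4]
opening: 0.0616
```

```bash
python3 - <<'E'
from w import *
weigh(14,"s16"); go([.5855,-.0945,.2],80.45); print(np.abs(observe()["qvel"]).max())
im,d=cams.read_camera("top"); cv2.imwrite("pics/top16.png",im); p=cams.camera_params("top"); P=cloud(p,d)
c=(d>0)&(P[...,1]>.2)&(P[...,1]<.34)&(P[...,0]>.27)&(P[...,0]<.62)&(im.max(2)<110)&(P[...,2]<.03)
k,lab,st,ce=cv2.connectedComponentsWithStats(c.astype(np.uint8)); i=1+st[1:,4].argmax(); q=P[lab==i]
print("cover",cv2.minAreaRect((q[:,:2]*1000).astype(np.float32)),np.percentile(q[:,2],[5,50,95]))
E
```

```text
F mean [-0.02 -0.03 -5.02] sd [0.55 0.35 0.54] M [0.01  0.003 0.003] eff [ 0.000e+00 -5.226e+01  2.784e+01  1.000e-02 -1.000e-02  0.000e+00] mass 0.511
t=29.10 pos [ 0.5857 -0.0944  0.2003] tdeg 80.43 op 0.0617 F [ 0.26 -0.03 -4.89] M [ 0.03 -0.01 -0.03]
SHIFT [-0.0001 -0.0001  0.0003] DR [ 0.      0.     -0.0003]
0.0022822217663725783
cover ((448.95550537109375, 269.4627685546875), (288.7502136230469, 83.77101135253906), 0.018770236521959305) [0.00541181 0.00958647 0.01360261]
```

View pics/s16.png

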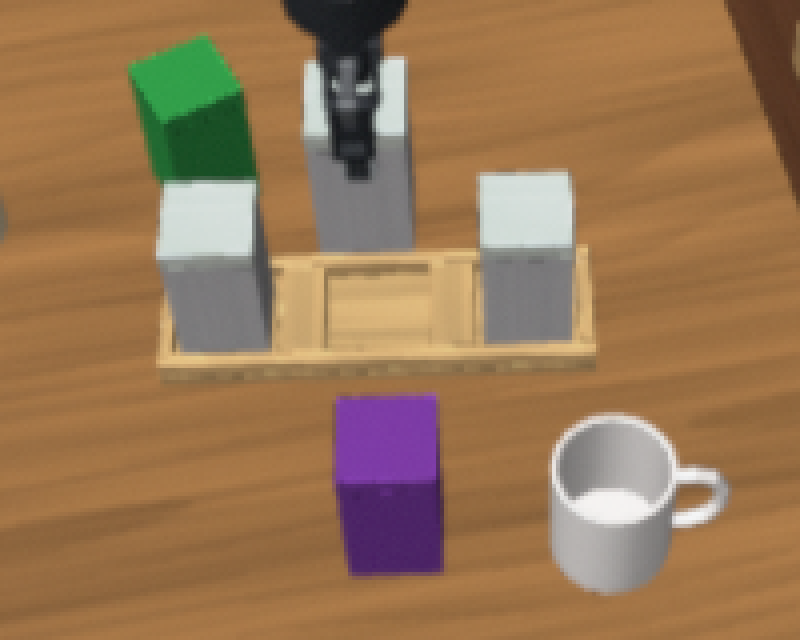

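View pics/top16.png

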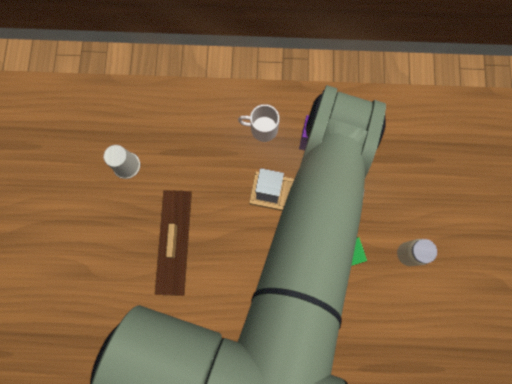

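The middle tin is held still and upright at about 0.51 kg, the other two stand in their wells, the cover lies flat at (173,243), and the mug, cups and jar are where they started. Handing in.

```bash
python3 -c "
from station import ctrl
print(ctrl.finish_job())"
```

```text
the job is handed in; nothing more can be done
None
```

I laid the cover flat on the left counter, hefted the canisters left, middle, right, set each back in its own well, and handed in at about 29 s while holding the middle one. `finish_job()` gave no verdict.

- **Weights:** left about 0.27 kg, middle about 0.51 kg and right about 0.26 kg, each averaged over 20 noisy force readings. The middle one is clearly the heaviest, and weighed 0.51 kg again in the final hold.
- **Held canister:** upright and still, with its underside about 100 mm above the tray top.
- **Other two canisters:** standing in their wells. The last wrist view put them within about 3 mm of where they started, with the right one partly hidden behind the gripper.
- **Cover and bystanders:** the cover measured flat at about (0.449, 0.269), clear of the tray. The mug, cups and jar look unmoved in the last views.
- **Disagreements:** the three cameras differed by up to about 4 mm on positions. All three set-downs were confirmed by height and force. The middle one's force was still settling when I released it, but a later look showed it standing properly.

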